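# Shim the rocking parcel scale

## Task

The parcel scale on the packing counter rocks because one of its feet is too short. Push the rubber wedge along the counter, thin edge first, under that foot until it is snug and the scale can no longer rock, then press down gently on the scale's top right above that foot to check that it stands firm, and move away. Do not pick up the wedge, do not shove the scale out of place or jack it up off level, and leave the other things where they are.

Things in the scene. Friction and masses are not known exactly. Their poses are not given: they have to be found in the camera images.
- scale: Loose flat parcel scale, 1.4 to 2.1 kg: grey body 240 x 240 mm, 20 to 42 mm above the counter, steel plate on top (top face at 48 mm), black display console 55 mm deep and 170 mm wide on its -x side. Origin: centre of the square, at counter height; z up, x away from the console. Ball feet (radius 12 mm) at x, y = +-98 mm; all but the one at (+98, +98) touch the counter; it stands level by itself.
- short_foot (a point): Lowest point of the short ball foot, at (98, 98, 9) mm in the scale's frame (the corner away from the console, on the scale's +y side): it hangs 9 mm above the counter. A press of 1.5 to 2.5 N above it rocks the scale down by those 9 mm.
- corner_top (a point): Point on the steel plate's top straight above the short foot, at (98, 98, 48) mm in the scale's frame: where to press for the check.
- wedge: Loose dark rubber wedge, about 60 g, 90 mm long (x), 44 mm wide (y). Origin: centre of its flat underside. Thin edge, 2 mm, at x = +45 mm; the top rises straight to 16 mm at the upright back face, x = -45 mm, where to push. Thin edge roughly towards the short foot. Snug when its origin is about below that foot; the push, under 1.5 N before, then climbs steeply (stop at 5 N).
- tape_roll: Bystander: cardboard tape roll lying flat, 96 mm across, 45 mm high; origin at the centre of its underside.
- stapler: Bystander: stapler, 120 mm long (its x), 32 mm wide, 42 mm high; origin at the centre of its underside.
- pen_cup: Bystander: white cup of pens, 72 mm across, 145 mm high with the pens; origin at the centre of its underside.
- parcel: Bystander: cardboard parcel 160 x 120 x 90 mm; origin at the centre of its underside.
Things that resemble listed ones, but are neither listed nor needed, are in the scene too. There is more than one size of the wedge; the job needs the largest.

How it is judged:
By the outcome, as a careful person would: the job done as asked, in the order asked, and still so for the second after the job is handed in, with the robot touching nothing.
It also fails if it takes over 54 s, if anything falls off the work surface, if the arm or the gripper's body presses on something with over 40 N, if the wrist force passes 120 N, or if a joint passes its speed limit or range.

## Robot

A 7-joint arm with a two-finger parallel gripper is mounted at the origin on the work surface. World frame = base frame: x ahead of the robot, y to its left, z up, the work surface at z = 0. Lengths are in m, angles in degrees, forces in N, time in s.
With the tool pointing down it reaches from about 0.425 to 0.875 m from the base axis. Payload 4.7 kg.
Tool frame: the origin (TCP) lies between the finger pads; the fingertips stand 8 mm ahead of it and the grasp point (between the pads) lies 11 mm behind it; z points along the fingers, y is the line along which they close (so a half turn about z gives the same grasp; the last joint's range is limited). The gripper opens to 87 mm and grips with 3 to 60 N. Pads are 19 mm wide; open, the fingers measure 117 mm over their backs; the gripper's body (75 mm by 190 mm) begins 51 mm behind the grasp point.
Start: joints at [-72.531, 18.392, -4.016, 83.108, 1.295, 78.541, -3.26], TCP at [0.186, 0.623, 0.231] pointing down, gripper open.
Joint ranges: [-163.93, 163.93], [-17.29, 119.83], [-79.2, 71.16], [3.27, 140.29], [-89.18, 269.18], [5.43, 117.66], [-154.24, 154.24]. Speed limits (degrees/s): [147.25, 147.25, 180, 180, 180, 180, 180].

## Interface

Orientations are given as [roll, pitch, yaw] about the fixed x, y, z axes, in that order (R = Rz(yaw) Ry(pitch) Rx(roll)).
In Python, from cell import env, viewer gives the robot as it stands. The module is installed in compiled form; this text tells all that it offers.
- The arm moves only by the tool arm_command, never from a script. Its argument "series" is a list of rows, each a list of 2 entries, a list of its own where there are three numbers: the shift along the tool's x, y, z in mm, then the turn about the tool's z in rad. A call has exactly 5 rows; each row is the pose to reach, as a shift and turn from the pose commanded when the call began, along the tool's axes at that moment; what a row does not reach only later rows make up. A row lasts 1/10 s, in which the tool goes at most 50 mm and 8.59 degrees, less where a joint would pass 70% of its speed; a pose out of reach is approached as far as the arm can. A call with a gripper value outside its range is refused whole. "grip" is the gripper command: -1 is fully open, 1 is shut, values between are in proportion, set as the call begins (left out, the last holds). The fingers move at their own pace and stop on an object; "grip_force" is the grip in N (left out, the last holds). Time passes only in rows, so rows that repeat a pose let the fingers close, or fill a call up. It gives the time, the measured TCP pose, the force, the opening and the grip force at its end, in the units of the state.
- env.get_obs(): the state, without advancing time (a new reading comes with each control period).
- viewer.read_camera(name): name is "scene" or "top" or "wrist"; returns (picture, depth): 420x560x3 uint8, blue, green, red; 420x560 float32, m along the optical axis (not along the pixel's ray), 0 where there is no reading.
- viewer.calibration(name): a dict with "K" (3x3 intrinsics, pixels), "T" (4x4, takes a point from camera to world coordinates); the wrist camera has in their place "hand_eye" (4x4, takes a point from camera to tool coordinates, whose origin is the TCP and whose axes are the flange's). Camera axes: x right, y up, looking along -z (the intrinsics and any distortion apply to the point x, -y, -z); pixel columns grow to the right and rows downward; lengths in m; the calibration is good to about 2 mm. A picture is of the moment at which its call begins: read the wrist's pose just before it. calibration takes no time and is no camera call.
- env.sign_off(): hands the job in; it is judged then, once.
The state is a dict: "time_s": time; "qpos": joint angles; "joint_velocities": joint speeds; "effort": joint torques, N m; "tool_pos": TCP position; "tool_rot": TCP orientation; "force": force on the tool from outside, world axes, zero at the start; "wrist_torque": the same for the moment, N m; "grip_width": finger opening in m; "grasp_force": force on a finger pad.
Only numpy, scipy, OpenCV 4.12 (cv2) and the standard library are available. Lean on these libraries where they do the work, as an engineer would, in place of code of your own. Each camera call takes 0.05 s, during which the arm holds its last target. There are 200 camera calls.

## Working session

There is one attempt and no reset: what is moved stays moved. The work goes in short steps, Python scripts to look and compute and a tool call to move; the robot and the scene stay as the last step left them, time stands still between calls to the robot, and variables do not carry over. Pictures are saved under pics/ and viewed, at most 10 in all, crops included, and the job is handed in when it is done.

Besides the shell and the picture viewer there is one more tool, called after "Call:" as a command line: name --argument value ..., lists and objects as JSON in quotes. arm_command: Moves the arm, as the interface text tells. Its arguments: {"type":"object","properties":{"series":{"type":"array"},"grip":{"type":"number"},"grip_force":{"type":"number"}},"required":["series"]}

```bash
mkdir -p pics
cat > h.py <<'E'
import numpy as np, cv2
from cell import env, viewer
def pts(name,d):
    c=viewer.calibration(name);K=np.array(c["K"]);T=np.array(c["T"])
    v,u=np.mgrid[:420,:560]
    P=np.stack([(u-K[0,2])/K[0,0]*d,-(v-K[1,2])/K[1,1]*d,-d],-1)
    return P@T[:3,:3].T+T[:3,3]
E
python3 - <<'E'
from h import *
for n in ("scene","top"):
    p,d=viewer.read_camera(n);cv2.imwrite(f"pics/{n}1.png",p);np.savez(f"{n}1.npz",p=p,d=d)
    c=viewer.calibration(n);print(n,{k:np.round(v,3).tolist() for k,v in c.items()})
o=env.get_obs();print(o["tool_pos"],o["tool_rot"],o["time_s"],o["force"])
E
```

```text
scene {'K': [[417.999, 0.0, 284.338], [0.0, 417.999, 218.018], [0.0, 0.0, 1.0]], 'T': [[0.886, -0.384, 0.259, 0.738], [0.463, 0.717, -0.521, -0.474], [0.014, 0.582, 0.813, 0.721], [0.0, 0.0, 0.0, 1.0]]}
top {'K': [[379.399, 0.0, 283.958], [0.0, 379.399, 204.192], [0.0, 0.0, 1.0]], 'T': [[-0.023, 0.987, -0.162, 0.423], [-1.0, -0.023, 0.006, -0.079], [0.002, 0.162, 0.987, 0.708], [0.0, 0.0, 0.0, 1.0]]}
[0.18630611 0.6222227  0.22956188] [-1.79901230e+02  6.94364159e-03  1.63338424e+02] 0.1 [0.33355077 0.056767   1.30111541]
```

View pics/top1.png

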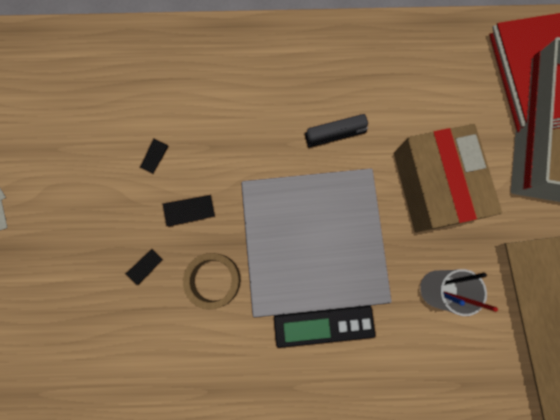

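View pics/scene1.png

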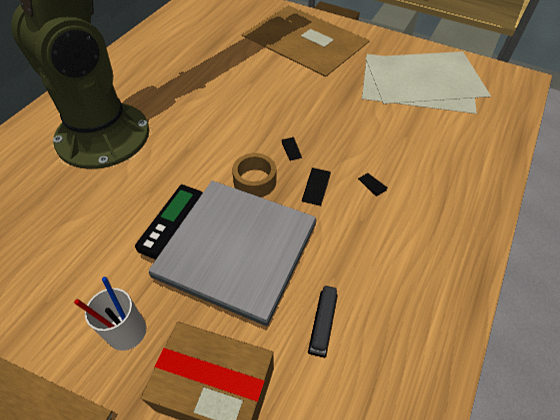

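The top view shows the scale plate with corners near (243,182), (373,170), (388,302) and (254,315), and its console at (324,327). The short foot is therefore at the upper-left corner, near (250,190). There are three dark wedges: (154,156) and (144,267) are small, and (189,210) is clearly the largest and sits next to the short foot, so it's the one to use. Next I'll measure it and confirm with an enlarged crop.

Run:
```python
from h import *
z=np.load("top1.npz");p,d=z["p"],z["d"];P=pts("top",d)
g=p.max(2)
m=((g<45)).astype(np.uint8);m[:, 235:]=0;m[:130]=0
cs,_=cv2.findContours(m,cv2.RETR_EXTERNAL,cv2.CHAIN_APPROX_NONE)
c=viewer.calibration("top");K=c["K"];T=c["T"]
def ray(u,v,h):
    r=T[:3,:3]@np.array([(u-K[0,2])/K[0,0],-(v-K[1,2])/K[1,1],-1]);return T[:3,3]+r*(h-T[2,3])/r[2]
for k in cs:
    if cv2.contourArea(k)<100: continue
    w=np.array([ray(u,v,.008)[:2]for u,v in k[:,0]],np.float32)
    r=cv2.minAreaRect(w*1000);print("wedge",r,cv2.boxPoints(cv2.minAreaRect(k)).round().tolist())
    mm=np.zeros_like(m);cv2.drawContours(mm,[k],-1,1,-1);mm=cv2.erode(mm,np.ones((3,3)))>0
    q=P[mm];A=np.c_[q[:,:2]-q[:,:2].mean(0),np.ones(len(q))];print(" grad,zmean",np.linalg.lstsq(A,q[:,2],rcond=None)[0],q.mean(0),q[:,2].min(),q[:,2].max())
# plate
s=p.max(2).astype(int)-p.min(2)
m=((abs(P[...,2]-.048)<.01)&(s<25)&(g>60)).astype(np.uint8);m[:,:235]=0
cs,_=cv2.findContours(m,cv2.RETR_EXTERNAL,cv2.CHAIN_APPROX_NONE)
k=max(cs,key=cv2.contourArea)
w=np.array([ray(u,v,.048)[:2]for u,v in k[:,0]],np.float32)
r=cv2.minAreaRect(w*1000);print("plate",r,cv2.boxPoints(r).tolist(),cv2.boxPoints(cv2.minAreaRect(k)).tolist())
print("plate z",P[m>0].mean(0))
# whites
m=((P[...,2]>.03)&(P[...,2]<.06)).astype(np.uint8)
for nm,(a,b,x,y) in dict(tape=(180,245,245,312),stap=(300,375,108,150)).items():
    mm=np.zeros_like(m);mm[x:y,a:b]=m[x:y,a:b];q=P[mm>0];print(nm,q.min(0),q.max(0))
cv2.imwrite("pics/crop1.png",cv2.resize(cv2.convertScaleAbs(p[120:320,110:290],alpha=2,beta=20),None,fx=3,fy=3,interpolation=cv2.INTER_CUBIC)[:600])
```

```text
wedge ((428.537109375, 173.81448364257812), (27.667606353759766, 60.97796630859375), 45.18910598754883) [[127.0, 274.0], [151.0, 249.0], [162.0, 260.0], [137.0, 284.0]]
 grad,zmean [-1.7612157  -2.38108529  0.01149278] [0.42799526 0.17309563 0.01149278] -0.00012317605768297213 0.7083770450059982
wedge ((530.8613891601562, 95.20701599121094), (42.38744354248047, 88.47561645507812), 10.85329532623291) [[163.0, 204.0], [210.0, 195.0], [214.0, 217.0], [167.0, 226.0]]
 grad,zmean [-2.54702877 -0.96133727  0.01463377] [0.52945777 0.09421609 0.01463377] 0.0007148925191425848 0.7083770450059982
wedge ((636.490234375, 163.0215606689453), (29.116378784179688, 58.84272766113281), 65.13623809814453) [[140.0, 166.0], [154.0, 139.0], [167.0, 146.0], [154.0, 173.0]]
 grad,zmean [-0.99897964 -1.87786879  0.01297677] [0.63587977 0.16107776 0.01297677] 0.0005164660945794486 0.7083770450059982
plate ((466.0252990722656, -133.5690460205078), (236.00717163085938, 235.05767822265625), 4.46787166595459) [[339.22479248046875, -25.589839935302734], [357.53582763671875, -259.9332275390625], [592.8258056640625, -241.54824829101562], [574.5147705078125, -7.204864501953125]] [[238.9307098388672, 181.30691528320312], [376.9505310058594, 167.50494384765625], [390.53466796875, 303.3465270996094], [252.51486206054688, 317.14849853515625]]
plate z [ 0.46629826 -0.14378769  0.04751018]
tape [ 0.35429586 -0.00050982  0.03003146] [0.4487966  0.09502004 0.04858732]
stap [ 0.65098968 -0.2412063   0.03007125] [ 0.69950379 -0.12709041  0.04601996]
```

View pics/crop1.png

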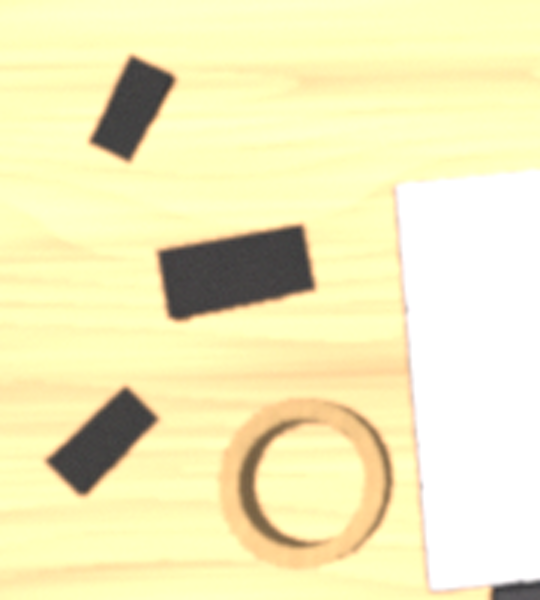

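The crop confirms the large wedge at crop (237,272), about 88 x 42 mm and centred at (531, 95) mm. Its long axis points at the short foot, which is at about (556, -28) mm. I'll approach from behind it (+y side) with the gripper closed.

Call:
arm_command --series '[[[-37,-28,12],0.14],[[-74,-56,24],0.28],[[-111,-84,36],0.42],[[-148,-112,48],0.56],[[-185,-140,60],0.7]]' --grip 1 --grip_force 20

```text
time_s: 0.6
tool_pos: [0.3242, 0.4336, 0.1698]
tool_rot: [-180.0, 0.0, 122.9]
force: [1.2, 0.0, 0.4]
grip_width: 0.0549
grasp_force: 0.0
```

```bash
cat >> h.py <<'E'
from scipy.spatial.transform import Rotation as Ro
def go(x,y,z,yaw):
    o=env.get_obs();p=np.array(o["tool_pos"])*1000;r=o["tool_rot"]
    R=Ro.from_euler("xyz",r,degrees=True)
    print("t",round(o["time_s"],2),"pos",p.round(1),"rot",np.round(r,2),"F",np.round(o["force"],2),"w",round(o["grip_width"],4))
    print("shift",R.inv().apply(np.array([x,y,z])-p).round(1),"turn",round(float(np.radians((r[2]-yaw+180)%360-180)),3))
E
python3 -c "
from h import *
go(515,173,80,101.5)"
```

```text
t 0.6 pos [324.2 433.6 169.8] rot [-1.7998e+02  1.0000e-02  1.2291e+02] F [1.19 0.04 0.38] w 0.0549
shift [-322.5   18.6   89.8] turn 0.374
```

Call:
arm_command --series '[[[-46,3,10],0.1],[[-92,6,20],0.2],[[-138,8,30],0.3],[[-184,11,40],0.374],[[-230,13,50],0.374]]'

```text
time_s: 1.1
tool_pos: [0.4611, 0.2486, 0.1201]
tool_rot: [180.0, -0.0, 101.7]
force: [0.5, -0.2, -0.3]
grip_width: 0.015
grasp_force: 0.0
```

```bash
python3 -c "
from h import *
go(515,173,40,101.5)"
```

```text
t 1.1 pos [461.1 248.6 120.1] rot [ 1.8000e+02 -1.0000e-02  1.0172e+02] F [ 0.5  -0.24 -0.29] w 0.015
shift [-85.   37.4  80.1] turn 0.004
```

Call:
arm_command --series '[[[-28,12,25],0],[[-56,24,50],0],[[-85,37,80],0],[[-85,37,80],0],[[-85,37,80],0]]'

```text
time_s: 1.6
tool_pos: [0.5134, 0.1736, 0.0395]
tool_rot: [-179.9, 0.0, 101.7]
force: [-0.6, 0.6, 0.5]
grip_width: 0.0005
grasp_force: 0.0
```

Run:
```python
from h import *
go(515,173,13,101.5)
p,d=viewer.read_camera("scene");P=pts("scene",d)
cv2.imwrite("pics/s2.png",cv2.resize(p[100:260,220:420],None,fx=4,fy=4,interpolation=cv2.INTER_CUBIC)[:600])
# slope of wedge, robust: big wedge region, z along heading
m=(p.max(2)<45)&(abs(P[...,2])<.03)&(abs(P[...,0]-.531)<.04)&(abs(P[...,1]-.095)<.05)
q=P[m]*1000;s=(q[:,:2]-[531,95])@[.197,-.98];t=(q[:,:2]-[531,95])@[.98,.197]
for a in range(-50,50,10):
    k=(s>=a)&(s<a+10)
    if k.sum():print(a,k.sum(),np.median(q[k,2]).round(1),t[k].min().round(1),t[k].max().round(1))
```

```text
t 1.6 pos [513.4 173.6  39.5] rot [-1.7986e+02  4.0000e-02  1.0169e+02] F [-0.59  0.58  0.53] w 0.0005
shift [-0.9  1.5 26.5] turn 0.003
-50 15 14.0 -17.6 19.9
-40 74 14.1 -20.5 21.3
-30 72 12.4 -20.5 21.6
-20 74 11.0 -21.0 21.4
-10 77 9.2 -21.1 21.6
0 73 8.0 -20.4 20.6
10 76 6.2 -20.6 21.5
20 78 5.0 -20.7 21.4
30 75 3.5 -20.6 20.6
40 54 1.9 -21.0 21.1
```

View pics/s2.png

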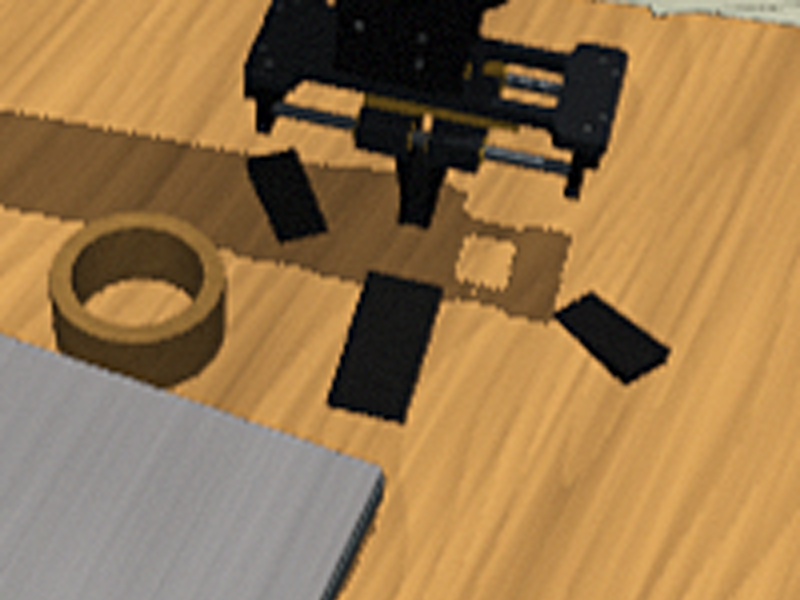

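The crop shows the closed fingers (410,200) behind the wedge's thick back. The depth along the wedge falls from about 14 to 2 mm towards the scale corner (380,470), so the thin edge leads. I'll lower the fingers and push.

Call:
arm_command --series '[[[0,1,10],0],[[0,1,20],0],[[0,1,26],0],[[-8,1,26],0],[[-15,1,26],0]]'

```text
time_s: 2.15
tool_pos: [0.518, 0.1597, 0.0144]
tool_rot: [-180.0, 0.0, 101.8]
force: [0.4, 1.4, 0.7]
grip_width: 0.0007
grasp_force: 0.0
```

```bash
python3 -c "
from h import *
go(537.6,63,13,101.5)"
```

```text
t 2.15 pos [518.  159.7  14.4] rot [-1.7999e+02  2.0000e-02  1.0184e+02] F [0.37 1.4  0.68] w 0.0007
shift [-98.6  -0.7   1.5] turn 0.006
```

Call:
arm_command --series '[[[-6,0,1],0],[[-14,0,1],0],[[-22,0,1],0],[[-30,0,1],0],[[-38,0,1],0]]'

```text
time_s: 2.65
tool_pos: [0.5261, 0.1223, 0.0137]
tool_rot: [180.0, -0.0, 101.8]
force: [0.0, 1.4, 0.6]
grip_width: 0.0001
grasp_force: 0.3
```

Call:
arm_command --series '[[[-8,0,0],0],[[-16,0,0],0],[[-24,0,0],0],[[-30,0,0],0],[[-34,0,0],0]]'

```text
time_s: 3.15
tool_pos: [0.533, 0.089, 0.0136]
tool_rot: [180.0, 0.0, 101.8]
force: [-0.2, 0.8, 0.9]
grip_width: 0.0006
grasp_force: 0.3
```

```bash
cat >> h.py <<'E'
def wed(n):
    p,d=viewer.read_camera("top");P=pts("top",d);cv2.imwrite(f"pics/{n}.png",p)
    m=((p.max(2)<45)&(abs(P[...,2])<.03)&(abs(P[...,0]-.54)<.06)&(P[...,1]>-.02)&(P[...,1]<.13)).astype(np.uint8)
    q=P[m>0][:,:2].astype(np.float32)*1000;print("wedge",cv2.minAreaRect(q))
    s=p.max(2).astype(int)-p.min(2)
    m=((abs(P[...,2]-.048)<.012)&(s<25)&(p.max(2)>60)).astype(np.uint8);m[:,:235]=0
    cs,_=cv2.findContours(m,cv2.RETR_EXTERNAL,cv2.CHAIN_APPROX_NONE);k=max(cs,key=cv2.contourArea)[:,0]
    q=P[k[:,1],k[:,0]][:,:2].astype(np.float32)*1000;print("plate",cv2.minAreaRect(q))
E
python3 -c "
from h import *
go(545,26,13,101.5);wed('t3')"
```

```text
t 3.15 pos [533.   89.   13.6] rot [180.     0.   101.76] F [-0.24  0.82  0.87] w 0.0006
shift [-64.1  -1.    0.6] turn 0.005
wedge ((542.823974609375, 32.3471565246582), (42.49412155151367, 75.27474975585938), 11.151768684387207)
plate ((465.4952392578125, -133.0889892578125), (237.75001525878906, 237.5832061767578), 4.5834574699401855)
```

View pics/t3.png

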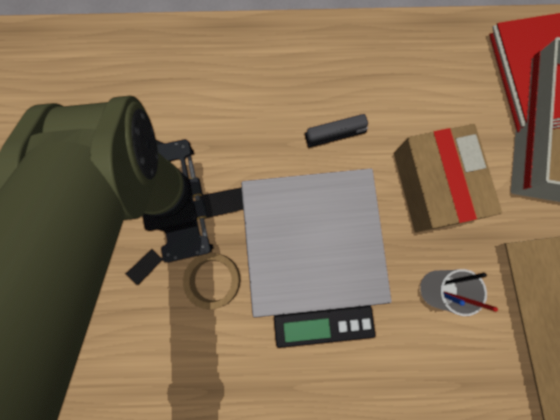

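The view shows the wedge at (222,202) going under the plate corner (243,182). It is straight and its line passes within about 1 mm of the foot, and the scale hasn't moved. I'll keep pushing, more slowly.

Call:
arm_command --series '[[[-8,0,0],0],[[-16,0,0],0],[[-24,0,0],0],[[-31,0,0],0],[[-37,0,0],0]]'

```text
time_s: 3.7
tool_pos: [0.5405, 0.0526, 0.0135]
tool_rot: [-180.0, 0.0, 101.8]
force: [-0.2, 0.5, 0.3]
grip_width: 0.0004
grasp_force: 0.2
```

Call:
arm_command --series '[[[-4,0,0],0],[[-8,0,0],0],[[-11,0,0],0],[[-13,0,0],0],[[-15,0,0],0]]'

```text
time_s: 4.2
tool_pos: [0.5435, 0.0389, 0.0136]
tool_rot: [180.0, -0.0, 101.8]
force: [-0.4, -0.3, 0.8]
grip_width: 0.0004
grasp_force: 0.2
```

Call:
arm_command --series '[[[-1,0,0],0],[[-2,0,0],0],[[-3,0,0],0],[[-4,0,0],0],[[-4,0,0],0]]'

```text
time_s: 4.7
tool_pos: [0.5443, 0.0348, 0.0136]
tool_rot: [180.0, 0.0, 101.8]
force: [0.1, 0.1, 0.6]
grip_width: 0.0004
grasp_force: 0.0
```

```bash
python3 -c "
from h import *
go(545,26,13,101.5);wed('t4')"
```

```text
t 4.7 pos [544.3  34.8  13.6] rot [180.     0.   101.79] F [0.09 0.06 0.58] w 0.0004
shift [-8.7 -1.1  0.6] turn 0.005
wedge ((547.3853149414062, 7.445592880249023), (43.06077575683594, 24.79753875732422), 8.230447769165039)
plate ((463.79730224609375, -133.93655395507812), (242.34326171875, 237.77391052246094), 4.982416152954102)
```

Call:
arm_command --series '[[[-1,0,0],0],[[-2,0,0],0],[[-3,0,0],0],[[-4,0,0],0],[[-4,0,0],0]]'

```text
time_s: 5.25
tool_pos: [0.5451, 0.0307, 0.0136]
tool_rot: [180.0, 0.0, 101.8]
force: [0.5, 0.3, 0.1]
grip_width: 0.0005
grasp_force: 0.0
```

Call:
arm_command --series '[[[-0.5,0,0],0],[[-1,0,0],0],[[-1.5,0,0],0],[[-2,0,0],0],[[-2,0,0],0]]'

```text
time_s: 5.75
tool_pos: [0.5455, 0.0293, 0.0136]
tool_rot: [180.0, -0.0, 101.8]
force: [-0.5, 1.2, 0.7]
grip_width: 0.0006
grasp_force: 0.7
```

Call:
arm_command --series '[[[-0.3,0,0],0],[[-0.6,0,0],0],[[-1,0,0],0],[[-1,0,0],0],[[-1,0,0],0]]'

```text
time_s: 6.25
tool_pos: [0.5456, 0.0284, 0.0136]
tool_rot: [180.0, -0.0, 101.8]
force: [-0.7, 2.7, 0.6]
grip_width: 0.0006
grasp_force: 1.4
```

Call:
arm_command --series '[[[-0.3,0,0],0],[[-0.6,0,0],0],[[-0.8,0,0],0],[[-0.8,0,0],0],[[-0.8,0,0],0]]'

```text
time_s: 6.75
tool_pos: [0.5458, 0.0276, 0.0136]
tool_rot: [180.0, -0.0, 101.8]
force: [-0.6, 3.3, 0.8]
grip_width: 0.0005
grasp_force: 2.1
```

Call:
arm_command --series '[[[-0.3,0,0],0],[[-0.6,0,0],0],[[-0.8,0,0],0],[[-0.8,0,0],0],[[-0.8,0,0],0]]'

```text
time_s: 7.25
tool_pos: [0.5459, 0.0269, 0.0135]
tool_rot: [-180.0, -0.0, 101.8]
force: [-1.0, 5.2, -0.2]
grip_width: 0.0006
grasp_force: 2.5
```

```bash
python3 -c "
from h import *
go(545,26,13,101.5);wed('t5')"
```

```text
t 7.25 pos [545.9  26.9  13.5] rot [-1.8000e+02 -3.0000e-02  1.0182e+02] F [-0.98  5.24 -0.25] w 0.0006
shift [-0.7 -1.1  0.5] turn 0.006
wedge ((548.6798706054688, 2.4832229614257812), (43.27190399169922, 15.997641563415527), 8.163044929504395)
plate ((465.6730041503906, -133.0516357421875), (238.36978149414062, 238.3125762939453), 4.218992233276367)
```

Push force rose to 5 N with the TCP where the geometry predicted, so the wedge is snug. I'll back off, lift and go over the corner.

Call:
arm_command --series '[[[5,0,0],0],[[15,0,0],0],[[30,0,0],0],[[30,0,-35],0],[[30,0,-70],0]]'

```text
time_s: 7.8
tool_pos: [0.5387, 0.0558, 0.0833]
tool_rot: [-179.8, 0.1, 101.8]
force: [0.9, -0.0, 0.2]
grip_width: 0.0004
grasp_force: 0.0
```

```bash
python3 -c "
from h import *
go(556,-28,66,101.5);wed('t6')"
```

```text
t 7.8 pos [538.7  55.8  83.3] rot [-1.7984e+02  9.0000e-02  1.0185e+02] F [ 0.92 -0.04  0.2 ] w 0.0004
shift [-85.5  -0.2  17.5] turn 0.006
wedge ((549.20751953125, 3.313302993774414), (40.86423873901367, 19.001033782958984), 12.407814979553223)
plate ((464.70904541015625, -133.52256774902344), (239.4150390625, 237.713623046875), 4.609498500823975)
```

Call:
arm_command --series '[[[-30,0,0],0],[[-60,0,0],0],[[-85,0,5],0],[[-85,0,16],0],[[-85,0,16],0]]'

```text
time_s: 8.35
tool_pos: [0.556, -0.028, 0.066]
tool_rot: [-179.8, 0.0, 101.7]
force: [0.2, 0.5, 0.1]
grip_width: 0.0007
grasp_force: 0.0
```

Call:
arm_command --series '[[[0,0,2],0],[[0,0,4],0],[[0,0,6],0],[[0,0,7],0],[[0,0,7],0]]'

```text
time_s: 8.85
tool_pos: [0.5572, -0.027, 0.0605]
tool_rot: [-180.0, -0.0, 101.8]
force: [0.4, 0.4, -0.2]
grip_width: 0.0003
grasp_force: 0.0
```

```bash
python3 -c "
from h import *
go(556,-28,56,101.5)"
```

```text
t 8.85 pos [557.2 -27.   60.5] rot [-1.8000e+02 -1.0000e-02  1.0183e+02] F [ 0.38  0.41 -0.15] w 0.0003
shift [-0.7 -1.4  4.5] turn 0.006
```

Call:
arm_command --series '[[[-1,-1,1],0],[[-1,-1,2],0],[[-1,-1,3],0],[[-1,-1,4],0],[[-1,-1,4],0]]'

```text
time_s: 9.35
tool_pos: [0.5564, -0.0285, 0.0564]
tool_rot: [-180.0, -0.0, 101.8]
force: [-0.6, 0.3, -0.2]
grip_width: 0.0004
grasp_force: 0.0
```

Call:
arm_command --series '[[[0,0,0.3],0],[[0,0,0.6],0],[[0,0,1],0],[[0,0,1],0],[[0,0,1],0]]'

```text
time_s: 9.85
tool_pos: [0.5566, -0.0285, 0.056]
tool_rot: [180.0, -0.0, 101.8]
force: [-1.4, -1.0, 5.8]
grip_width: 0.0002
grasp_force: 2.7
```

The corner takes 5.8 N at its nominal height with no give. I'll hold briefly, then leave.

Call:
arm_command --series '[[[0,0,0.2],0],[[0,0,0.2],0],[[0,0,0.2],0],[[0,0,0.2],0],[[0,0,0.2],0]]'

```text
time_s: 10.35
tool_pos: [0.5566, -0.0285, 0.056]
tool_rot: [180.0, -0.0, 101.8]
force: [-2.9, 0.0, 6.7]
grip_width: 0.0005
grasp_force: 3.3
```

Call:
arm_command --series '[[[0,0,-5],0],[[0,0,-20],0],[[0,0,-45],0],[[0,0,-80],0],[[0,0,-120],0]]'

```text
time_s: 10.85
tool_pos: [0.5558, -0.0287, 0.1766]
tool_rot: [-179.9, 0.0, 101.8]
force: [0.1, 0.2, 0.6]
grip_width: 0.0008
grasp_force: 0.0
```

Call:
arm_command --series '[[[45,0,0],0],[[90,0,0],0],[[135,0,0],0],[[180,0,0],0],[[210,0,0],0]]'

```text
time_s: 11.35
tool_pos: [0.5125, 0.1809, 0.1765]
tool_rot: [179.9, -0.1, 102.0]
force: [0.3, 0.4, -0.3]
grip_width: 0.0003
grasp_force: 0.0
```

Run:
```python
from h import *
go(556,-28,56,101.5);wed('t7')
p,d=viewer.read_camera("scene");P=pts("scene",d)
cv2.imwrite("pics/s7.png",p)
s=p.max(2).astype(int)-p.min(2)
m=(abs(P[...,2]-.048)<.015)&(s<25)&(p.max(2)>60)&(P[...,0]>.36)&(P[...,0]<.58)&(P[...,1]<-.02)&(P[...,1]>-.23)
q=P[m];A=np.c_[q[:,:2]-q[:,:2].mean(0),np.ones(len(q))];print("plate slopes,z",np.linalg.lstsq(A,q[:,2],rcond=None)[0])
```

```text
t 11.35 pos [512.5 180.9 176.5] rot [ 1.7992e+02 -1.0000e-01  1.0200e+02] F [ 0.27  0.39 -0.29] w 0.0003
shift [-213.6   -1.1  120.1] turn 0.009
wedge ((549.0159912109375, 3.6479320526123047), (41.958675384521484, 19.376924514770508), 11.09617805480957)
plate ((466.63348388671875, -133.14620971679688), (239.94580078125, 237.30389404296875), 4.495673656463623)
plate slopes,z [-0.00011522 -0.00225873  0.04731079]
```

View pics/s7.png

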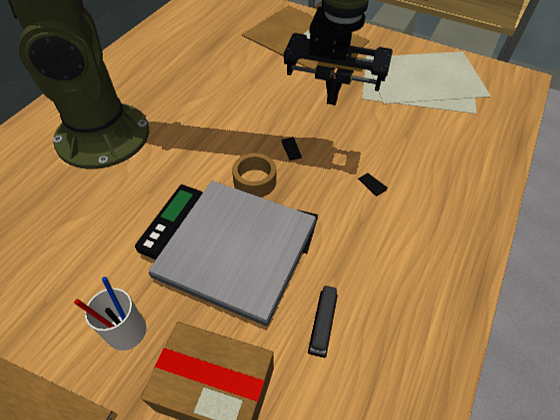

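The wedge sits under the corner at (312,230), the scale is level and in place, and the bystanders haven't moved. The arm is clear, so I'll hand in.

```bash
python3 -c "
from h import *
print(env.sign_off())"
```

```text
the job is handed in; nothing more can be done
None
```

The largest wedge is snug under the short foot (push rose to about 5 N), the corner held firm under a press of about 6.7 N, the scale is level and in place, and I handed the job in at about 11.4 s with the arm clear; no verdict was shown.

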